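Square a deep-well plate into the washer's corner and start it

TASK

Push the white deep-well plate along the washer's deck until it sits squarely in the corner, flat against both the far fence and the fence beside the console; slide it only, do not lift or tip it. When it is fully home, press the green start button all the way down. Leave the red stop button and the tip box, bottle and vial alone.

Things in the scene. Friction and masses are not known exactly. Their poses are not given: they have to be found in the camera images.
- washer: Low plate washer fixed to the bench, 300 (x) x 400 (y) mm, dark flat deck 30 mm above the bench; origin under its centre at bench height, x from front to far edge, y towards the console. White console along the y = +105 to +200 mm side, its top 70 mm above the bench. White housing behind the far fence, 24 mm above the deck.
- far_fence (a point): Aluminium far fence of the washer, 12 mm thick, 22 mm high above the deck: point at deck height on its inner face, which is the plane x = +90 mm of the washer; it runs from y = -185 to +100 mm. Point at y = 0.
- side_fence (a point): Aluminium side fence beside the console, 15 mm thick, 22 mm high: point at deck height on its inner face, which is the plane y = +85 mm of the washer; it runs from x = 0 to +90 mm. Point at x = 45 mm.
- home (a point): Point on the washer's deck where the middle of the plate's underside lies when the plate is home against both fences (47 mm, 21 mm, 30 mm in the washer's frame); same axes as the washer.
- plate: Loose white deep-well plate with 24 blue-marked wells, 86 (x) x 128 (y) x 44 mm high, too wide for the gripper, about 0.25 kg, sliding on the deck. Origin at the centre of its underside. It starts up to 0.45 rad askew; home, its long (y) side lies along the far fence.
- start_top (a point): Centre of the top face of the green start button, 28 mm across, on the console; it is pressed straight down.
- start (a joint): Green start button: 0 released, 0.006 m fully down; springs back, about 5 N at the bottom. Counts as pressed past 0.0045.
- stop_top (a point): Centre of the top face of the red stop button, same shape as the start button, about 85 mm from it; the two may have changed places. Not to be pressed.
- stop (a joint): Red stop button: 0 released, 0.006 m fully down.
- tipbox: Bystander: black pipette-tip box with orange lid, 122 x 84 x 56 mm, on the bench beside the washer; origin under its centre.
- bottle: Bystander: bottle with blue cap, 60 mm across, 130 mm high, on the bench beside the washer; origin under its centre.
- vial: Bystander: small jar with red cap, 26 mm across, 50 mm high, standing on the deck near its front edge by the console; origin under its centre.
Not all that is in view belongs to the job. Leave any purple or yellow look-alike of the plate alone.

How it is judged:
By the outcome, as a careful person would: the job done as asked, in the order asked, and still so for the second after the job is handed in, with the robot touching nothing.
It also fails if it takes over 58 s, if anything falls off the work surface, if the arm or the gripper's body presses on something with over 40 N, if the wrist force passes 120 N, or if a joint passes its speed limit or range.

ROBOT

A 6-joint arm with a two-finger parallel gripper is mounted at the origin on the work surface. World frame = base frame: x ahead of the robot, y to its left, z up, the work surface at z = 0. Lengths are in m, angles in degrees, forces in N, time in s.
With the tool pointing down it reaches from about 0.325 to 0.775 m from the base axis. Payload 9.3 kg.
Tool frame: the origin (TCP) lies at the very end of the fingers, on their centre line; the grasp point (between the pads) lies 19 mm behind it; z points along the fingers, y is the line along which they close (so a half turn about z gives the same grasp; the last joint's range is limited). The gripper opens to 85 mm and grips with 20 to 120 N. Pads are 22 mm wide; open, the fingers measure 114 mm over their backs; the gripper's body (76 mm by 85 mm) begins 54 mm behind the grasp point. The pads swing forward as they close: fully open they stand 13 mm farther back than shut.
Start: joints at [65.741, 14.817, 1.232, 76.415, 0, 81.257], TCP at [0.147, 0.53, 0.231] pointing down, gripper open.
Joint ranges: [-174.27, 174.27], [-52.1, 104.24], [-59.71, 78.15], [-110.17, 111.67], [-87.03, 83.33], [-180, 180]. Speed limits (degrees/s): [127.2, 127.2, 159.86, 180, 180, 180].

INTERFACE

Orientations are given as a 3x3 rotation matrix whose columns are the frame's x, y, z axes.
In Python, from rig import readout, camera, calibration, arm gives the robot as it stands.
- The arm moves only by the shell command python3 -m creep 'ROWS'. ROWS is text: rows parted by semicolons, each of 7 numbers parted by spaces: the turn, a rotation vector about the tool's x, y, z in units of 90 degrees (1.0 is 90 degrees), then the shift along the tool's x, y, z in units of 0.2 m (1.0 is 0.2 m), then the opening, from -1 (shut) to 1 (fully open). A call has exactly 8 rows; each row is the pose to reach, as a shift and turn from the pose commanded when the call began, along the tool's axes at that moment; what a row does not reach only later rows make up. A row lasts 1/12 s, in which the tool goes at most 41.7 mm and 7.16 degrees, less where a joint would pass 70% of its speed; a pose out of reach is approached as far as the arm can. A call with a number of a shift or a turn outside -1 to 1 is refused whole. A call with a gripper value outside its range is refused whole. The fingers move at their own pace and stop on an object; the grip force is fixed at half the most. Time passes only in rows, so rows that repeat a pose let the fingers close, or fill a call up. It gives the time, the measured TCP pose, the force, the opening and the grip force at its end, in the units of the state.
- readout.get_state(): the state, without advancing time (a new reading comes with each control period).
- camera(name): name is "scene" or "top" or "wrist"; returns (picture, depth): 400x640x3 uint8, blue, green, red; 400x640 float32, m along the optical axis (not along the pixel's ray), 0 where there is no reading.
- calibration(name): a dict with "camera_matrix" (3x3 intrinsics, pixels), "view" (4x4, takes a point from world to camera coordinates); the wrist camera has in their place "hand_eye" (4x4, takes a point from camera to tool coordinates, whose origin is the TCP and whose axes are the flange's). Camera axes: x right, y down, z forward; pixel columns grow to the right and rows downward; lengths in m; the calibration is good to about 2 mm. The wrist camera is an equidistant fisheye: a pixel r from the principal point sees the ray r / f radians off the axis. A picture is of the moment at which its call begins: read the wrist's pose just before it. calibration takes no time and is no camera call.
- arm.job_done(): hands the job in; it is judged then, once.
The state is a dict: "t": time; "joint_positions": joint angles; "dq": joint speeds; "tau": joint torques, N m; "ee_pos": TCP position; "eef_rot": TCP orientation; "ft_force": force on the tool from outside, world axes, zero at the start; "ft_torque": the same for the moment, N m; "finger_gap": opening from 0.0 (shut) to 1.0 (fully open); "finger_force": force on a finger pad.
Only numpy, scipy, OpenCV 4.12 (cv2) and the standard library are available. Lean on these libraries where they do the work, as an engineer would, in place of code of your own. Each camera call takes 0.05 s, during which the arm holds its last target. There are 200 camera calls.

## Working session

There is one attempt and no reset: what is moved stays moved. The work goes in short steps, Python scripts to look and compute and a shell command to move; the robot and the scene stay as the last step left them, time stands still between calls to the robot, and variables do not carry over. Pictures are saved under pics/ and viewed, at most 10 in all, crops included, and the job is handed in when it is done.

```bash
mkdir -p pics; ls; python3 - <<'E'
from rig import readout,camera,calibration
import cv2,numpy as np
for n in("scene","top"):
    p,d=camera(n); cv2.imwrite(f"pics/{n}0.png",p); np.save(f"pics/{n}0.npy",d); c=calibration(n); print(n,c["camera_matrix"],c["view"])
s=readout.get_state(); print(s)
E
```

```text
pics
scene [[512.3771304    0.         320.22210125]
 [  0.         512.3771304  201.65198508]
 [  0.           0.           1.        ]] [[-0.07373386  0.99726833 -0.00438018 -0.01246266]
 [ 0.62066822  0.04245089 -0.7829233  -0.24991481]
 [-0.78059867 -0.06044659 -0.62210283  1.74447329]
 [ 0.          0.          0.          1.        ]]
top [[514.26034071   0.         323.21133676]
 [  0.         514.26034071 197.10423134]
 [  0.           0.           1.        ]] [[ 0.01430164 -0.99988555  0.00493547  0.02871993]
 [-0.97616048 -0.01503109 -0.21652896  0.53136454]
 [ 0.21657836 -0.00172109 -0.97626372  1.03878564]
 [ 0.          0.          0.          1.        ]]
{'t': 0.1, 'joint_positions': array([6.57419649e+01, 1.48485343e+01, 1.19404820e+00, 7.64144305e+01,
       1.57310625e-03, 8.12564035e+01]), 'dq': array([ 0.00227751, -0.02666097,  0.25071393, -0.07779427, -0.10524085,
        0.01794957]), 'tau': array([ 3.15127385e-03, -5.56692982e+01,  3.45071518e+01,  1.17187921e-02,
       -2.81116618e-04, -1.04690997e-05]), 'ee_pos': array([0.14701373, 0.52973812, 0.23071674]), 'eef_rot': array([[-9.63563019e-01,  2.67480912e-01, -5.19206660e-04],
       [ 2.67481333e-01,  9.63562431e-01, -1.08533698e-03],
       [ 2.09981106e-04, -1.18466867e-03, -9.99999276e-01]]), 'ft_force': array([-0.44145589, -0.32908874,  1.11601741]), 'ft_torque': array([ 0.01170454,  0.00869155, -0.00261458]), 'finger_force': 0.0, 'finger_gap': 1.0014649112642418}
```

View pics/top0.png

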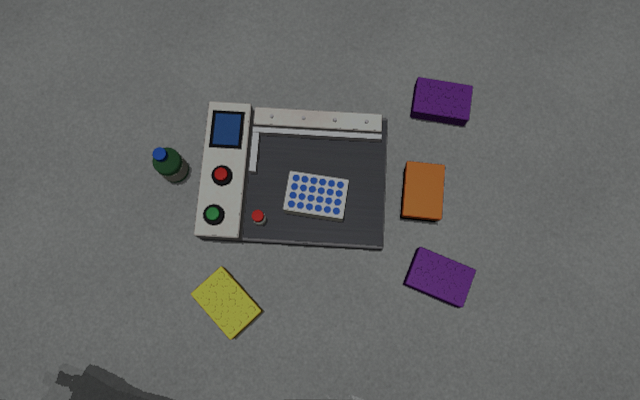

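View pics/scene0.png

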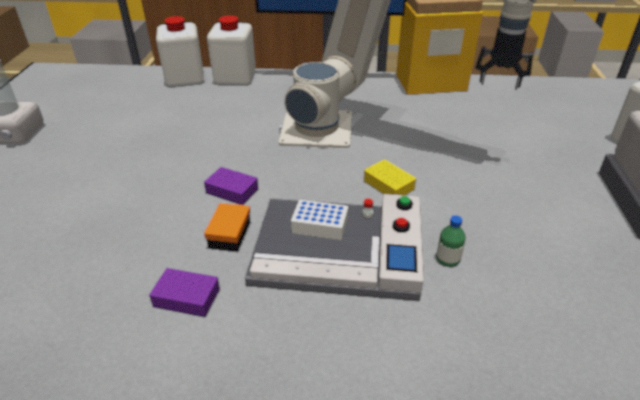

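The top view shows the washer almost aligned with the world axes. The plate is at about (316,195), the far fence is the line at y≈132, the side fence is at x≈254, and green is at (213,214), red at (221,175) and the vial at (259,216). The scene view agrees.

```bash
cat > h.py <<'E'
import cv2,numpy as np
from rig import camera,calibration
def cloud(n,p=None,d=None):
    if p is None: p,d=camera(n)
    c=calibration(n);K=np.array(c["camera_matrix"]);V=np.array(c["view"])
    v,u=np.mgrid[:400,:640]
    P=np.stack([(u-K[0,2])/K[0,0]*d,(v-K[1,2])/K[1,1]*d,d],-1)
    W=(P-V[:3,3])@V[:3,:3]
    return p,W,d>0
def blobs(m,amin=8):
    n,l,s,c=cv2.connectedComponentsWithStats(m.astype(np.uint8));return [(c[i],l==i,s[i,4]) for i in range(1,n) if s[i,4]>=amin]
def plate(n,p,W,ok,box=None):
    h=cv2.cvtColor(p,cv2.COLOR_BGR2HSV).astype(int)
    m=(abs(h[...,0]-110)<14)&(h[...,1]>110)&(h[...,2]>70)&ok&(W[...,2]>.06)&(W[...,2]<.09)
    b=[x for x in blobs(m,6) if x[2]<150]
    pts=np.array([np.median(W[x[1]],0) for x in b])
    (c,sz,a)=cv2.minAreaRect(pts[:,:2].astype(np.float32))
    # long axis
    q=pts[:,:2]-pts[:,:2].mean(0);e=np.linalg.svd(q)[2][0]; e=e*np.sign(e[1])
    yaw=np.degrees(np.arctan2(-e[0],e[1]))
    return len(b),pts.mean(0),c,sz,yaw
E
python3 - <<'E'
from h import *
for n in("top","scene"):
    p,W,ok=cloud(n,cv2.imread(f"pics/{n}0.png"),np.load(f"pics/{n}0.npy"))
    print(n,plate(n,p,W,ok))
    h=cv2.cvtColor(p,cv2.COLOR_BGR2HSV).astype(int)
    near=ok&(W[...,0]>.25)&(W[...,0]<.8)&(abs(W[...,1])<.4)&(W[...,2]>.04)
    for nm,m in(("green",(abs(h[...,0]-65)<20)),("red",(h[...,0]<8)|(h[...,0]>172))):
        for c,k,a in blobs(m&(h[...,1]>130)&near,25): 
            w=W[k];print(nm,c,a,np.median(w,0),w.min(0),w.max(0), np.median(w[w[:,2]>np.percentile(w[:,2],50)],0))
    if n=="top":
        for v,u in((170,290),(220,300),(220,370),(150,280),(150,370)): print("deck",W[v,u])
        print("col320 rows100-145");print(np.round(W[100:146:1,320][:,[0,2]],4).tolist())
        print("row160 cols");print(np.round(W[155,238:275][:,[1,2]],4).tolist())
E
```

```text
top (24, array([0.53418347, 0.05298708, 0.07435364]), (0.5339961647987366, 0.05307653918862343), (0.09601569920778275, 0.057217128574848175), np.float64(-8.580284795998098))
green [212.32653061 213.21088435] 147 [0.48631705 0.26337515 0.09236726] [0.47203625 0.25010103 0.08013605] [0.50131797 0.2791978  0.09752089] [0.48574892 0.26179628 0.09360497]
red [220.44720497 173.65217391] 161 [0.5700024  0.25179911 0.0913957 ] [0.55642984 0.23785961 0.07791991] [0.5885603  0.26786747 0.09576029] [0.56900479 0.24978497 0.09291317]
red [257.35135135 215.52252252] 111 [0.48460716 0.17283496 0.08002365] [0.47335326 0.16085618 0.0757831 ] [0.49661673 0.18403261 0.08448534] [0.48537923 0.1715767  0.08125156]
deck [0.59764966 0.11100901 0.02931321]
deck [0.48490143 0.08596974 0.03358937]
deck [ 0.48829348 -0.06587958  0.02738898]
deck [0.64378396 0.13470598 0.02876925]
deck [ 0.64583969 -0.06626854  0.03232081]
col320 rows100-145
[[0.7772, -0.0003], [0.7737, 0.0022], [0.773, -0.0023], [0.768, 0.0037], [0.7662, 0.002], [0.7639, 0.0017], [0.763, -0.0021], [0.7598, -0.0006], [0.7568, 0.0007], [0.7546,
[... 1272 characters left out ...]
, 1.129], [0.1499, 0.0291], [0.1474, 0.0315]]
scene (1, array([0.53361846, 0.09914856, 0.07470874]), (0.5336184501647949, 0.09914855659008026), (0.0, 0.0), np.float64(-0.0))
green [404.40298507 200.95522388] 67 [0.4956904  0.26109814 0.09000707] [0.48038157 0.24912366 0.0814738 ] [0.50421621 0.27363622 0.09591866] [0.49372188 0.26109814 0.0916902 ]
red [368.         202.62711864] 59 [0.49315504 0.17088685 0.07927539] [0.47987359 0.16060655 0.06659185] [0.50154494 0.18111583 0.08404578] [0.49119628 0.17079125 0.08029115]
red [401.19791667 222.78125   ] 96 [0.57940368 0.24912343 0.08961851] [0.56515612 0.23543526 0.08062167] [0.58845667 0.26398409 0.09784032] [0.57805589 0.25089048 0.09220397]
```

```bash
cat > fit.py <<'E'
from h import *
n="top";p,W,ok=cloud(n,cv2.imread("pics/top0.png"),np.load("pics/top0.npy"))
def line(pts,dirx):
    x,y=(pts[:,0],pts[:,1]);a,b=(y,x) if dirx else (x,y)
    k=np.ones(len(a),bool)
    for _ in range(5):
        c=np.polyfit(a[k],b[k],1);r=b-np.polyval(c,a);k=abs(r)<.004
    return c,k.sum(),r[k].std()
# far fence face pixels: walking up from deck, points with z .036-.048 ; x value of face
def face(z0,z1,sel): 
    m=ok&(W[...,2]>z0)&(W[...,2]<z1)&sel; return W[m]
F=face(.036,.047,(W[...,0]>.645)&(W[...,0]<.695)&(W[...,1]>-.1)&(W[...,1]<.17))
c,k,s=line(F,True);print("far face x=a*y+b",c,k,s,"yaw",np.degrees(np.arctan(-c[0])))
E=[]
for u in range(262,378,2):
    col=W[120:150,u]; i=np.where((col[:,2]>.046)&ok[120:150,u])[0]; E.append(col[i.max()])
print("far top edge",line(np.array(E),True))
S=face(.036,.047,(W[...,0]>.60)&(W[...,0]<.66)&(W[...,1]>.165)&(W[...,1]<.19)); print("side face",line(S,False))
E=[]
for v in range(138,168):
    r=W[v,245:275]; i=np.where((r[:,2]>.046)&ok[v,245:275])[0]; E.append(r[i.max()])
E=np.array(E);print("side edge",line(E,False),E[[0,-1]])
m=cv2.cvtColor(p,cv2.COLOR_BGR2HSV); 
# plate top rim outline
T=(W[...,2]>.066)&(W[...,2]<.085)&ok&(W[...,0]>.46)&(W[...,0]<.61)&(W[...,1]>-.05)&(W[...,1]<.15)
q=max(blobs(T),key=lambda b:b[2])[1];print(cv2.minAreaRect(W[q][:,:2].astype(np.float32)))
# deck/console outer corners: front edge, +y edge of console
C=(W[...,2]>.06)&(W[...,2]<.08)&ok&(W[...,1]>.17)&(W[...,0]>.4)&(W[...,0]<.75)
q=max(blobs(C),key=lambda b:b[2])[1];print(cv2.minAreaRect(W[q][:,:2].astype(np.float32)))
E
python3 fit.py
python3 -c "
from rig import calibration;print(calibration('wrist'))"
```

```text
far face x=a*y+b [3.84183987 0.33472442] 5 0.001014957393899609 yaw -75.41011646887287
far top edge (array([0.04678012, 0.66897319]), np.int64(58), np.float64(0.0006928896811262922))
side face (array([-0.04501761,  0.21077245]), np.int64(20), np.float64(0.00031952820867175806))
side edge (array([-0.04595165,  0.21183735]), np.int64(30), np.float64(0.000611268421289209)) [[0.66258408 0.18170207 0.05381273]
 [0.5971621  0.18361477 0.0513026 ]]
((0.533552885055542, 0.05210939049720764), (0.12795178592205048, 0.08777720481157303), 81.9359359741211)
((0.5901080965995789, 0.2512921690940857), (0.09604804217815399, 0.29997414350509644), 87.43650817871094)
{'camera_matrix': array([[309.70691629,   0.        , 316.84555796],
       [  0.        , 309.70691629, 200.52219669],
       [  0.        ,   0.        ,   1.        ]]), 'hand_eye': array([[-1.64442712e-03, -9.66046154e-01, -2.58364323e-01,
         6.60571230e-02],
       [ 9.99998328e-01, -1.79513431e-03,  3.47409539e-04,
        -1.89652510e-04],
       [-7.99412312e-04, -2.58363320e-01,  9.66047492e-01,
        -1.42106178e-01],
       [ 0.00000000e+00,  0.00000000e+00,  0.00000000e+00,
         1.00000000e+00]])}fit.py:7: RankWarning: Polyfit may be poorly conditioned
  c=np.polyfit(a[k],b[k],1);r=b-np.polyval(c,a);k=abs(r)<.004
```

Washer yaw is about −2.65° and the home centre about (0.6315, 0.1187). The plate centre is (0.5336, 0.0526) at yaw −8.3°. I'll push it to the far fence with both open fingers, then along that fence, and finish with a squaring push. First I move in behind the plate, turning the tool y axis to the washer's y.

```bash
cat > go.py <<'E'
# usage: go.py wx wy z [yawdeg]: washer-frame target (mm, washer xy; world z mm) -> turn z and shift units
import sys,numpy as np
from rig import readout
a=np.radians(-2.65);O=np.array([.5836,.0999]);B=np.array([[np.cos(a),-np.sin(a)],[np.sin(a),np.cos(a)]])
s=readout.get_state();R=np.array(s["eef_rot"]);p=np.array(s["ee_pos"])
def wf(q): return (B.T@(np.array(q)[:2]-O))*1e3
print("t",s["t"],"tcp washer",wf(p).round(1),"z",(p[2]*1e3).round(1),"F",(B.T@s["ft_force"][:2]).round(1),s["ft_force"][2].round(1),"tilt",R[:2,2].round(4),"yaw(tool y off wy)",np.degrees(np.arctan2(-R[0,1],R[1,1])-a).round(2))
if len(sys.argv)>3:
    x,y,z=map(float,sys.argv[1:4]);T=np.r_[O+B@[x/1e3,y/1e3],z/1e3]
    sh=R.T@(T-p)/.2; Y=np.degrees(np.arctan2(-R[0,1],R[1,1])-a)
    print("turn z",(Y/90).round(4),"shift",sh.round(3))
E
python3 -m creep '0 0 -0.14 -0.9 -0.8 0 1;0 0 -0.14 -0.9 -0.8 0 1;0 0 -0.14 -0.9 -0.8 0 1;0 0 -0.14 -0.9 -0.8 0 1;0 0 -0.14 -0.9 -0.8 0 1;0 0 -0.14 -0.9 -0.8 0 1;0 0 -0.14 -0.9 -0.8 0 1;0 0 -0.14 -0.9 -0.8 0 1'
python3 go.py -123 -50 180
```

```text
t: 0.77
ee_pos: [0.2787, 0.3263, 0.2313]
eef_rot: [[-0.998, 0.055, -0.0], [0.055, 0.998, 0.0], [0.0, 0.0, -1.0]]
ft_force: [-0.3, 1.6, -0.1]
finger_gap: 0.998
finger_force: 0.0
t 0.7667 tcp washer [-315.1  212. ] z 231.3 F [-0.4  1.6] -0.1 tilt [-0.  0.] yaw(tool y off wy) -0.5
turn z -0.0056 shift [-0.972 -1.302  0.256]
```

```bash
python3 -m creep '0 0 -0.006 -0.8 -1 0 1;0 0 -0.006 -0.8 -1 0 1;0 0 -0.006 -0.8 -1 0 1;0 0 -0.006 -0.8 -1 0 1;0 0 -0.006 -0.8 -1 0 1;0 0 -0.006 -0.8 -1 0 1;0 0 -0.006 -0.8 -1 0 1;0 0 -0.006 -0.8 -1 0 1' >/dev/null
python3 go.py -123 -50 110
```

```text
t 1.4333 tcp washer [-155.7   11.7] z 230.7 F [-0.5  0. ] -0.5 tilt [-0.001 -0.   ] yaw(tool y off wy) 0.11
turn z 0.0012 shift [-0.164 -0.309  0.603]
```

```bash
python3 -m creep '0 0 0 -0.172 -0.302 0.3 1;0 0 0 -0.172 -0.302 0.6 1;0 0 0 -0.172 -0.302 0.6 1;0 0 0 -0.172 -0.302 0.6 1;0 0 0 -0.172 -0.302 0.6 1;0 0 0 -0.172 -0.302 0.6 1;0 0 0 -0.172 -0.302 0.6 1;0 0 0 -0.172 -0.302 0.6 1' >/dev/null
python3 go.py -123 -50 36
```

```text
t 2.1 tcp washer [-121.7  -46.4] z 112.9 F [-0.6  0.7] -0.8 tilt [0.0027 0.0001] yaw(tool y off wy) 0.37
turn z 0.0042 shift [ 0.008 -0.018  0.385]
```

```bash
python3 -m creep '0 0 0.004 0.02 -0.02 0.1 1;0 0 0.004 0.02 -0.02 0.2 1;0 0 0.004 0.02 -0.02 0.3 1;0 0 0.004 0.02 -0.02 0.38 1;0 0 0.004 0.02 -0.02 0.38 1;0 0 0.004 0.02 -0.02 0.38 1;0 0 0.004 0.02 -0.02 0.38 1;0 0 0.004 0.02 -0.02 0.38 1' >/dev/null
python3 go.py -28 -50 36
python3 - <<'E'
from h import *
p,d=camera("scene");q,_=camera("top");cv2.imwrite("pics/a1.png",np.hstack([cv2.resize(p[150:310,200:450],None,fx=1.6,fy=1.6),cv2.resize(q[90:250,190:400],None,fx=1.6,fy=1.6)]))
E
```

```text
t 2.7667 tcp washer [-125.3  -51.4] z 36.7 F [ 0.7 -0.2] 0.2 tilt [ 0.0025 -0.0001] yaw(tool y off wy) -0.06
turn z -0.0007 shift [-0.487  0.008  0.005]
```

View pics/a1.png

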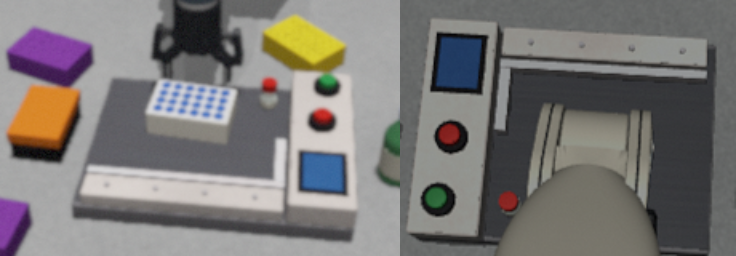

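The left crop shows the open fingers just behind the plate's front face, at about (195,60), clear of the vial at (268,92). Pushing now.

```bash
python3 -m creep '0 0 0 -0.03 0.005 0.01 1;0 0 0 -0.06 0.005 0.01 1;0 0 0 -0.09 0.005 0.01 1;0 0 0 -0.12 0.005 0.01 1;0 0 0 -0.15 0.005 0.01 1;0 0 0 -0.18 0.005 0.01 1;0 0 0 -0.21 0.005 0.01 1;0 0 0 -0.24 0.005 0.01 1' >/dev/null
python3 go.py -28 -50 34
```

```text
t 3.5333 tcp washer [-77.7 -50.7] z 33.1 F [-0.8 -0.2] -0.6 tilt [-0.0004  0.0002] yaw(tool y off wy) -0.08
turn z -0.0009 shift [-0.249  0.004 -0.005]
```

```bash
python3 -m creep '0 0 0 -0.03 0 0 1;0 0 0 -0.06 0 0 1;0 0 0 -0.09 0 0 1;0 0 0 -0.12 0 0 1;0 0 0 -0.15 0 0 1;0 0 0 -0.18 0 0 1;0 0 0 -0.21 0 0 1;0 0 0 -0.23 0 0 1' >/dev/null
python3 go.py -28 -50 34
python3 - <<'E'
from h import *
p,d=camera("scene");cv2.imwrite("pics/a2.png",cv2.resize(p[150:310,200:450],None,fx=2.5,fy=2.5))
E
```

```text
t 4.2 tcp washer [-31.4 -50.8] z 33.3 F [-2.2 -0.1] 1.1 tilt [0.0002 0.    ] yaw(tool y off wy) -0.09
turn z -0.001 shift [-0.017  0.004 -0.004]
```

View pics/a2.png

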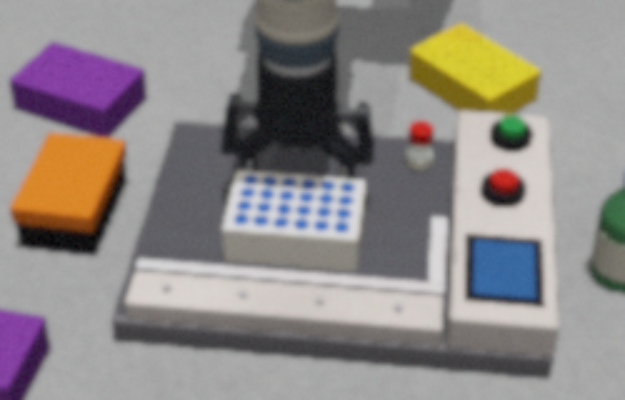

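The plate is square and still a little short of the far fence, with its far edge at row ~265. I'll go on slowly and watch the force.

```bash
python3 -m creep '0 0 0 -0.015 0 0 1;0 0 0 -0.03 0 0 1;0 0 0 -0.045 0 0 1;0 0 0 -0.06 0 0 1;0 0 0 -0.07 0 0 1;0 0 0 -0.08 0 0 1;0 0 0 -0.09 0 0 1;0 0 0 -0.1 0 0 1' >/dev/null
python3 go.py -7 -50 34
```

```text
t 4.9167 tcp washer [-12.1 -50.8] z 33.3 F [-1.2  0.1] -0.6 tilt [-0.  0.] yaw(tool y off wy) -0.09
turn z -0.001 shift [-0.026  0.004 -0.003]
```

```bash
python3 -m creep '0 0 0 -0.005 0 0 1;0 0 0 -0.01 0 0 1;0 0 0 -0.015 0 0 1;0 0 0 -0.02 0 0 1;0 0 0 -0.025 0 0 1;0 0 0 -0.03 0 0 1;0 0 0 -0.03 0 0 1;0 0 0 -0.03 0 0 1' >/dev/null
python3 go.py -7 -50 34
```

```text
t 5.5833 tcp washer [ -6.  -50.8] z 33.3 F [ 0.4 -0. ] 0.3 tilt [ 0.0005 -0.    ] yaw(tool y off wy) -0.09
turn z -0.001 shift [ 0.005  0.004 -0.004]
```

```bash
python3 -m creep '0 0 0 -0.005 0 0 1;0 0 0 -0.01 0 0 1;0 0 0 -0.015 0 0 1;0 0 0 -0.02 0 0 1;0 0 0 -0.02 0 0 1;0 0 0 -0.02 0 0 1;0 0 0 -0.02 0 0 1;0 0 0 -0.02 0 0 1' >/dev/null
python3 go.py -7 -50 34
```

```text
t 6.25 tcp washer [ -5.9 -50.9] z 33.3 F [-18.   -1.6] 12.8 tilt [-0.0063 -0.0002] yaw(tool y off wy) -0.06
turn z -0.0007 shift [ 0.005  0.004 -0.004]
```

Contact with the far fence at 18 N. I'll back off, lift, shut the fingers and go round to the plate's −y end.

```bash
python3 -m creep '0 0 0 0.05 0 0 1;0 0 0 0.15 0 0 1;0 0 0 0.15 0 -0.15 1;0 0 0 0.15 0 -0.3 1;0 0 0 0.15 0 -0.45 0;0 0 0 0.15 0 -0.45 -1;0 0 0 0.15 0 -0.45 -1;0 0 0 0.15 0 -0.45 -1' >/dev/null
python3 go.py 60 -155 125
```

```text
t 6.9167 tcp washer [-32.3 -50.8] z 123.1 F [0.2 0.3] -0.0 tilt [ 0.0005 -0.    ] yaw(tool y off wy) -0.09
turn z -0.001 shift [-0.462 -0.52  -0.009]
```

```bash
python3 -m creep '0 0 0 -0.1 -0.13 0 -1;0 0 0 -0.2 -0.26 0 -1;0 0 0 -0.3 -0.39 0 -1;0 0 0 -0.4 -0.52 0 -1;0 0 0 -0.46 -0.52 0 -1;0 0 0 -0.46 -0.52 0.1 -1;0 0 0 -0.46 -0.52 0.2 -1;0 0 0 -0.46 -0.52 0.2 -1' >/dev/null
python3 go.py 60 -155 40
python3 - <<'E'
from h import *
p,d=camera("scene");q,_=camera("top");cv2.imwrite("pics/a3.png",np.hstack([cv2.resize(p[150:310,200:450],None,fx=1.6,fy=1.6),cv2.resize(q[90:250,190:400],None,fx=1.6,fy=1.6)]))
E
```

```text
t 7.5833 tcp washer [  57.2 -154.9] z 77.8 F [-0.4 -0.3] -0.8 tilt [-0.0079  0.0018] yaw(tool y off wy) -0.12
turn z -0.0013 shift [-0.016 -0.001  0.189]
```

View pics/a3.png

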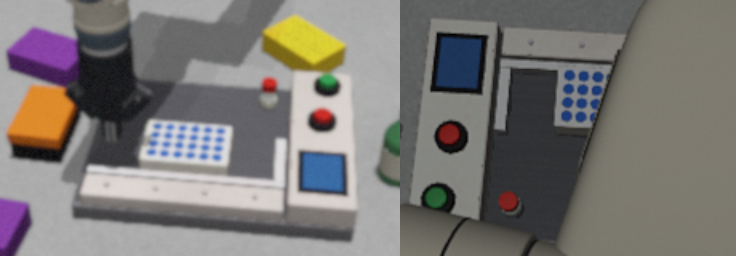

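The plate lies along the far fence with the fingers off its −y end (left crop, ~(112,130)). Next: descend, then push along y.

```bash
python3 -m creep '0 0 0 0 0 0.06 -1;0 0 0 0 0 0.12 -1;0 0 0 0 0 0.19 -1;0 0 0 0 0 0.19 -1;0 0 0 0 0.03 0.19 -1;0 0 0 0 0.06 0.19 -1;0 0 0 0 0.09 0.19 -1;0 0 0 0 0.12 0.19 -1' >/dev/null
python3 go.py 60 -80 40
```

```text
t 8.35 tcp washer [  60.1 -130.1] z 46.4 F [-0.3  0.4] -1.1 tilt [ 0.0015 -0.0002] yaw(tool y off wy) -0.07
turn z -0.0007 shift [0.001 0.25  0.032]
```

```bash
python3 -m creep '0 0 0 0 0.03 0 -1;0 0 0 0 0.06 0 -1;0 0 0 0 0.09 0 -1;0 0 0 0 0.12 0 -1;0 0 0 0 0.15 0 -1;0 0 0 0 0.18 0 -1;0 0 0 0 0.21 0 -1;0 0 0 0 0.24 0 -1' >/dev/null
python3 go.py 60 -70 40
```

```text
t 9.0167 tcp washer [ 59.7 -82.4] z 45.3 F [ 1.1 -4.5] 3.3 tilt [ 0.0001 -0.0002] yaw(tool y off wy) -0.09
turn z -0.001 shift [-0.001  0.062  0.027]
```

```bash
python3 -m creep '0 0 0 0 0.015 0 -1;0 0 0 0 0.03 0 -1;0 0 0 0 0.045 0 -1;0 0 0 0 0.06 0 -1;0 0 0 0 0.07 0 -1;0 0 0 0 0.08 0 -1;0 0 0 0 0.09 0 -1;0 0 0 0 0.09 0 -1' >/dev/null
python3 go.py 60 -58 40
python3 - <<'E'
from h import *
p,d=camera("scene");q,_=camera("top");cv2.imwrite("pics/a4.png",np.hstack([cv2.resize(p[150:310,200:450],None,fx=1.6,fy=1.6),cv2.resize(q[90:250,190:400],None,fx=1.6,fy=1.6)]))
E
```

```text
t 9.6833 tcp washer [ 59.7 -64.5] z 45.2 F [ 0.2 -1.5] 1.2 tilt [-0.0001  0.0003] yaw(tool y off wy) -0.07
turn z -0.0008 shift [-0.002  0.033  0.026]
```

View pics/a4.png

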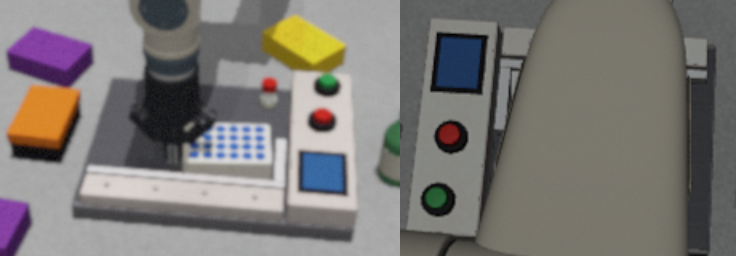

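The plate is close to the side fence, with only a thin gap near (272,160). I'll make small steps until the force rises.

```bash
python3 -m creep '0 0 0 0 0.005 0 -1;0 0 0 0 0.01 0 -1;0 0 0 0 0.015 0 -1;0 0 0 0 0.02 0 -1;0 0 0 0 0.025 0 -1;0 0 0 0 0.03 0 -1;0 0 0 0 0.03 0 -1;0 0 0 0 0.03 0 -1' >/dev/null
python3 go.py 60 -58 40
```

```text
t 10.45 tcp washer [ 59.3 -60.4] z 45.1 F [-0.9 -9.4] 1.4 tilt [-0.0011 -0.0027] yaw(tool y off wy) -0.14
turn z -0.0016 shift [-0.003  0.012  0.026]
```

```bash
python3 -m creep '0 0 0 0 0.005 0 -1;0 0 0 0 0.01 0 -1;0 0 0 0 0.015 0 -1;0 0 0 0 0.015 0 -1;0 0 0 0 0.015 0 -1;0 0 0 0 0.015 0 -1;0 0 0 0 0.015 0 -1;0 0 0 0 0.015 0 -1' >/dev/null
python3 go.py 60 -58 40
```

```text
t 11.1167 tcp washer [ 59.1 -59.9] z 45.3 F [ -3.5 -22.3] 2.9 tilt [-0.0019 -0.007 ] yaw(tool y off wy) -0.25
turn z -0.0028 shift [-0.004  0.01   0.026]
```

Seated on the side fence at 22 N. I'll retreat, lift, and go to the front for a final squaring push against the far fence.

```bash
python3 -m creep '0 0 0 0 -0.05 0 -1;0 0 0 0 -0.12 0 -1;0 0 0 0 -0.12 -0.15 -1;0 0 0 0 -0.12 -0.3 -1;0 0 0 0 -0.12 -0.45 -1;0 0 0 0.1 -0.02 -0.45 -1;0 0 0 0.2 0.08 -0.45 0;0 0 0 0.3 0.18 -0.45 0.4' >/dev/null
python3 go.py -40 15 125
```

```text
t 11.7833 tcp washer [ -0.7 -19.6] z 135.5 F [0.  0.5] 1.4 tilt [0.0007 0.0011] yaw(tool y off wy) -0.13
turn z -0.0015 shift [0.197 0.173 0.053]
```

```bash
python3 -m creep '0 0 0 0.1 0.1 0 0.4;0 0 0 0.19 0.17 0 0.4;0 0 0 0.2 0.17 0 0.4;0 0 0 0.2 0.17 0.15 0.4;0 0 0 0.2 0.17 0.3 0.4;0 0 0 0.2 0.17 0.45 0.4;0 0 0 0.2 0.17 0.48 0.4;0 0 0 0.2 0.17 0.48 0.4' >/dev/null
python3 go.py -8 15 38
python3 - <<'E'
from h import *
p,W,ok=cloud("scene");cv2.imwrite("pics/a5.png",cv2.resize(p[150:310,200:450],None,fx=2.5,fy=2.5))
E
```

```text
t 12.45 tcp washer [-41.2  13.8] z 37.6 F [ 0.3 -0.5] 0.3 tilt [-0.0041  0.0002] yaw(tool y off wy) -0.1
turn z -0.0011 shift [-0.166  0.007 -0.003]
```

View pics/a5.png

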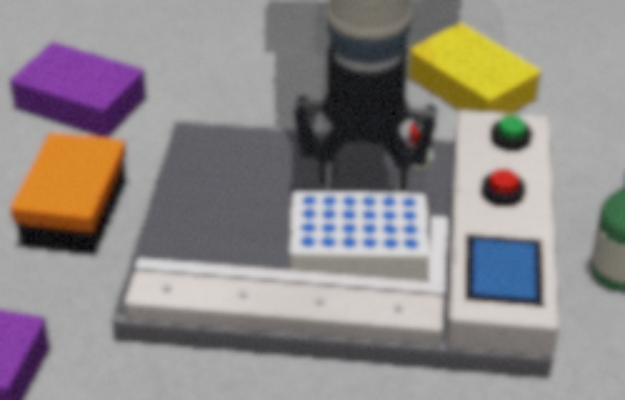

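The plate looks home in the corner and the vial (420,135) is untouched behind the finger. Now the squaring push.

```bash
python3 -m creep '0 0 0 -0.03 0 0 0.4;0 0 0 -0.06 0 0 0.4;0 0 0 -0.09 0 0 0.4;0 0 0 -0.12 0 0 0.4;0 0 0 -0.135 0 0 0.4;0 0 0 -0.15 0 0 0.4;0 0 0 -0.16 0 0 0.4;0 0 0 -0.17 0 0 0.4' >/dev/null
python3 go.py -8 15 38
```

```text
t 13.1667 tcp washer [-6.4 14.4] z 39.2 F [-3.4  2.4] 1.4 tilt [-0.0008  0.0004] yaw(tool y off wy) -0.06
turn z -0.0007 shift [0.008 0.003 0.006]
```

```bash
python3 -m creep '0 0 0 -0.005 0 0 0.4;0 0 0 -0.01 0 0 0.4;0 0 0 -0.015 0 0 0.4;0 0 0 -0.02 0 0 0.4;0 0 0 -0.02 0 0 0.4;0 0 0 -0.02 0 0 0.4;0 0 0 -0.02 0 0 0.4;0 0 0 -0.02 0 0 0.4' >/dev/null
python3 go.py -8 15 38
```

```text
t 13.8333 tcp washer [-5.9 14.4] z 39.1 F [-17.5   0.3] 12.6 tilt [-0.0063  0.0004] yaw(tool y off wy) -0.02
turn z -0.0003 shift [0.011 0.003 0.006]
```

```bash
python3 -m creep '0 0 0 0.07 0 0 0.4;0 0 0 0.17 0 0 0.4;0 0 0 0.17 0 -0.15 0.4;0 0 0 0.17 0 -0.3 0;0 0 0 0.17 0 -0.45 -1;0 0 0 0.17 0 -0.6 -1;0 0 0 0.17 0.1 -0.6 -1;0 0 0 0.17 0.2 -0.6 -1' >/dev/null
python3 go.py -190 215 160
```

```text
t 14.5 tcp washer [-34.4  54. ] z 161.8 F [1.1 0.5] -0.9 tilt [ 0.0054 -0.    ] yaw(tool y off wy) -0.22
turn z -0.0024 shift [0.781 0.802 0.005]
```

```bash
python3 -m creep '0 0 0 0.15 0.15 0 -1;0 0 0 0.3 0.3 0 -1;0 0 0 0.45 0.45 0 -1;0 0 0 0.6 0.6 0 -1;0 0 0 0.75 0.75 0 -1;0 0 0 0.78 0.8 0 -1;0 0 0 0.78 0.8 0 -1;0 0 0 0.78 0.8 0 -1' >/dev/null
python3 go.py
cat > look.py <<'E'
from h import *
import sys
B=np.array([[np.cos(np.radians(-2.65)),np.sin(np.radians(2.65))],[-np.sin(np.radians(2.65)),np.cos(np.radians(2.65))]]);O=np.array([.5836,.0999])
wf=lambda w:((np.atleast_2d(w)[:,:2]-O)@B*1e3).round(1)
pw={}
for n in("top","scene"):
    p,W,ok=cloud(n); pw[n]=p
    h=cv2.cvtColor(p,cv2.COLOR_BGR2HSV).astype(int)
    near=ok&(W[...,0]>.25)&(W[...,0]<.8)&(abs(W[...,1])<.4)&(W[...,2]>.04)
    for nm,m in(("green",(abs(h[...,0]-65)<20)),("red",(h[...,0]<8)|(h[...,0]>172))):
        for c,k,a in blobs(m&(h[...,1]>130)&near,25):
            w=W[k];print(n,nm,c.round(1),wf((w.min(0)+w.max(0))/2),wf(np.median(w,0)),"ztop",np.percentile(w[:,2],80).round(4))
    if n=="top":
        r=plate(n,p,W,ok);print(r,"yaw rel",r[4]+2.65,wf(r[1]),wf(r[2]))
cv2.imwrite(sys.argv[1],np.hstack([cv2.resize(pw["top"][95:245,190:340],(400,400)),cv2.resize(pw["scene"][190:300,290:430],(400,400))]))
E
python3 look.py pics/a6.png
```

```text
t 15.1667 tcp washer [-192.   215.1] z 159.5 F [ 0.8 -0.6] -0.0 tilt [ 0.0013 -0.    ] yaw(tool y off wy) 0.03
top green [212.3 213.4] [[-104.7  159.3]] [[-104.9  158.8]] ztop 0.0935
top red [220.4 173.7] [[-18.7 152. ]] [[-20.4 151.1]] ztop 0.0931
top red [257.4 215.5] [[-101.7   67.8]] [[-102.6   68.1]] ztop 0.082
(24, array([0.63190662, 0.11325641, 0.0743298 ]), (0.6319505572319031, 0.11333335936069489), (0.09533292800188065, 0.05753280222415924), np.float64(-2.52060071783052)) yaw rel 0.12939928216948005 [[47.6 15.6]] [[47.7 15.7]]
scene green [404.2 201. ] [[-97.2 156.9]] [[-95.1 156.8]] ztop 0.0927
scene red [368.  202.6] [[-97.3  66.5]] [[-93.7  66.8]] ztop 0.0799
scene red [401.2 222.8] [[-13.2 149.1]] [[-10.9 149. ]] ztop 0.0923
```

View pics/a6.png

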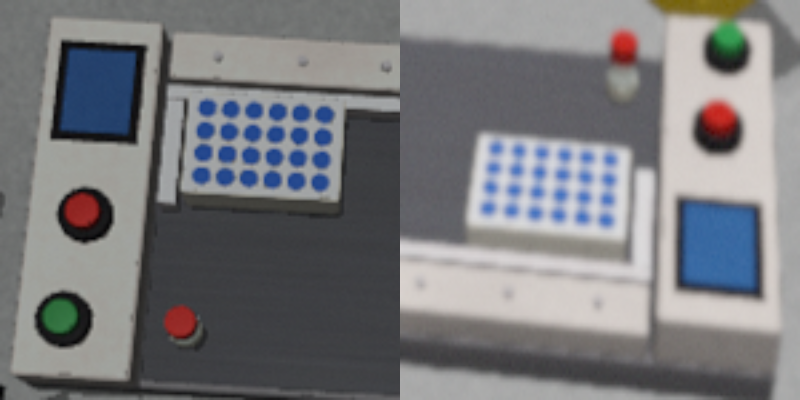

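The wells put the plate's y at about 15.7 instead of 21 mm, and the top view shows a strip between the fence and the plate (~(183,150)). I'll measure this gap directly.

```bash
python3 - <<'E'
from look import wf
E
python3 - pics/tmp.png <<'E'
from h import *
B=np.array([[np.cos(np.radians(-2.65)),np.sin(np.radians(2.65))],[-np.sin(np.radians(2.65)),np.cos(np.radians(2.65))]]);O=np.array([.5836,.0999])
p,W,ok=cloud("top"); Q=np.dstack([(W[...,:2]-O)@B,W[...,2]])*1e3
for v in(140,148,156,164): print(v,[(u,*Q[v,u].round(0).astype(int)[1:],int(p[v,u].mean())) for u in range(250,264)])
T=ok&(Q[...,2]>64)&(Q[...,2]<84)&(Q[...,1]<95)&(Q[...,1]>-80)&(Q[...,0]>-20)&(Q[...,0]<110)
k=max(blobs(T),key=lambda b:b[2])[1];c,s,a=cv2.minAreaRect(Q[k][:,:2].astype(np.float32));print("rect",c,s,a,Q[k].min(0),Q[k].max(0))
p,W,ok=cloud("scene"); Q=np.dstack([(W[...,:2]-O)@B,W[...,2]])*1e3
for v in(243,250,258,266): print(v,[(u,*Q[v,u].round(0).astype(int),int(p[v,u].mean())) for u in range(364,384,2)])
T=ok&(Q[...,2]>64)&(Q[...,2]<84)&(Q[...,1]<95)&(Q[...,1]>-80)&(Q[...,0]>-20)&(Q[...,0]<110)
k=max(blobs(T),key=lambda b:b[2])[1];c,s,a=cv2.minAreaRect(Q[k][:,:2].astype(np.float32));print("rect",c,s,a,Q[k].min(0),Q[k].max(0))
F=ok&(Q[...,2]>46)&(Q[...,2]<60)&(Q[...,1]>78)&(Q[...,1]<103)&(Q[...,0]>5)&(Q[...,0]<80)
print("fence scene y range",np.percentile(Q[F][:,1],[2,10,50,90]))
E
```

```text
top green [212.3 213.3] [[-104.4  160. ]] [[-104.7  158.8]] ztop 0.0936
top red [220.5 173.6] [[-18.8 152.5]] [[-19.8 151.1]] ztop 0.0929
top red [257.3 215.5] [[-101.9   67.9]] [[-102.5   68.4]] ztop 0.0816
(24, array([0.63207436, 0.11331435, 0.07441676]), (0.6321216821670532, 0.11328379809856415), (0.09526178985834122, 0.05753467231988907), np.float64(-3.0858622626280487)) yaw rel -0.43586226262804884 [[47.8 15.6]] [[47.9 15.6]]
scene green [404.4 200.9] [[-100.4  156.5]] [[-95.  157.5]] ztop 0.0928
scene red [368.  202.6] [[-97.1  66.5]] [[-93.   66.8]] ztop 0.0808
scene red [401.2 222.8] [[-12.5 149.3]] [[-10.8 148.7]] ztop 0.092
140 [(250, np.int64(105), np.int64(39), 43), (251, np.int64(104), np.int64(31), 101), (252, np.int64(98), np.int64(53), 168), (253, np.int64(96), np.int64(54), 164), (254, np.int64(94), np.int64(50), 162), (255, np.int64(92), np.int64(52), 162), (256, np.int64(90), np.int64(50), 162), (257, np.int64(87), np.int64(53), 151), (258, np.int64(85), np.int64(52), 94), (259, np.int64(84), np.int64(44), 80), (260, np.int64(78), np.int64(72), 152), (261, np.int64
[... 4049 characters left out ...]
np.int64(33), 133), (380, np.int64(116), np.int64(104), np.int64(67), 155), (382, np.int64(118), np.int64(108), np.int64(69), 203)]
rect (49.51890563964844, 13.789268493652344) (91.33390045166016, 128.0501251220703) 0.25841856002807617 [  3.77423551 -50.22521149  64.05374033] [95.32556918 77.72792839 78.90717067]
fence scene y range [83.92803755 85.16713614 90.87534315 96.94771629]Traceback (most recent call last):
  File "<stdin>", line 1, in <module>
  File "look.py", line 15, in <module>
    cv2.imwrite(sys.argv[1],np.hstack([cv2.resize(pw["top"][95:245,190:340],(400,400)),cv2.resize(pw["scene"][190:300,290:430],(400,400))]))
                ~~~~~~~~^^^
IndexError: list index out of range
```

There is a real gap of about 6 mm at the side fence, with deck visible between at y≈80. I'll go back to the −y end and push again, measuring while in contact.

```bash
python3 go.py 52 -100 160; python3 -m creep '0 0 0 -0.15 -0.2 0 -1;0 0 0 -0.3 -0.4 0 -1;0 0 0 -0.45 -0.6 0 -1;0 0 0 -0.6 -0.8 0 -1;0 0 0 -0.75 -1 0 -1;0 0 0 -0.9 -1 0 -1;0 0 0 -0.9 -1 0 -1;0 0 0 -0.9 -1 0 -1' >/dev/null
python3 go.py 52 -100 130
```

```text
t 15.4667 tcp washer [-191.   213.7] z 159.2 F [0.1 0.4] -0.7 tilt [ 0.     -0.0002] yaw(tool y off wy) -0.19
turn z -0.0021 shift [-1.22  -1.565 -0.004]
t 16.1333 tcp washer [-8.2 10.2] z 158.5 F [-0.7  0.2] -0.3 tilt [ 0.0009 -0.0008] yaw(tool y off wy) -0.39
turn z -0.0044 shift [-0.305 -0.549  0.143]
```

```bash
python3 -m creep '0 0 -0.004 -0.15 -0.2 0 -1;0 0 -0.004 -0.3 -0.4 0 -1;0 0 -0.004 -0.3 -0.55 0 -1;0 0 -0.004 -0.3 -0.55 0 -1;0 0 -0.004 -0.3 -0.55 0.2 -1;0 0 -0.004 -0.3 -0.55 0.4 -1;0 0 -0.004 -0.3 -0.55 0.59 -1;0 0 -0.004 -0.3 -0.55 0.59 -1' >/dev/null
python3 go.py 52 -66 38
```

```text
t 16.8 tcp washer [ 43.1 -96.1] z 34.3 F [-1.  -0.1] -0.0 tilt [-0.0113  0.0015] yaw(tool y off wy) 0.21
turn z 0.0023 shift [-0.045  0.15  -0.019]
```

```bash
python3 -m creep '0 0 0 0 0 -0.02 -1;0 0 0 0 0.03 -0.02 -1;0 0 0 0 0.06 -0.02 -1;0 0 0 0 0.09 -0.02 -1;0 0 0 0 0.12 -0.02 -1;0 0 0 0 0.14 -0.02 -1;0 0 0 0 0.15 -0.02 -1;0 0 0 0 0.16 -0.02 -1' >/dev/null
python3 go.py 52 -58 38
cat > gap.py <<'E'
from h import *
B=np.array([[np.cos(np.radians(-2.65)),np.sin(np.radians(2.65))],[-np.sin(np.radians(2.65)),np.cos(np.radians(2.65))]]);O=np.array([.5836,.0999])
for n in ("scene","top"):
    p,W,ok=cloud(n); Q=np.dstack([(W[...,:2]-O)@B,W[...,2]])*1e3
    T=ok&(Q[...,2]>66)&(Q[...,2]<80)&(Q[...,1]<98)&(Q[...,1]>40)&(Q[...,0]>0)&(Q[...,0]<88)
    xs=[(int(x),Q[T&(abs(Q[...,0]-x)<8)][:,1].max().round(1)) for x in (12,28,45,62,78) if (T&(abs(Q[...,0]-x)<8)).any()]
    print(n,"plate +y edge by x:",xs)
E
python3 gap.py
```

```text
t 17.4667 tcp washer [ 47.6 -63.5] z 45.6 F [-1.3 -3.9] 2.8 tilt [ 0.0004 -0.0004] yaw(tool y off wy) 0.31
turn z 0.0034 shift [-0.022  0.027  0.038]
scene plate +y edge by x: [(12, np.float64(77.1)), (28, np.float64(77.9)), (45, np.float64(76.2)), (62, np.float64(76.9)), (78, np.float64(77.8))]
top plate +y edge by x: [(28, np.float64(79.3)), (45, np.float64(79.1)), (62, np.float64(78.4)), (78, np.float64(79.1))]
```

```bash
python3 -m creep '0 0 0 0 0.005 0.02 -1;0 0 0 0 0.01 0.02 -1;0 0 0 0 0.015 0.02 -1;0 0 0 0 0.02 0.02 -1;0 0 0 0 0.025 0.02 -1;0 0 0 0 0.03 0.02 -1;0 0 0 0 0.035 0.02 -1;0 0 0 0 0.035 0.02 -1' >/dev/null
python3 go.py 52 -58 38; python3 gap.py
```

```text
t 18.2333 tcp washer [ 47.7 -58. ] z 41.4 F [-0.2 -7.6] -0.2 tilt [ 0.0002 -0.0023] yaw(tool y off wy) 0.23
turn z 0.0025 shift [-0.022 -0.     0.017]
scene plate +y edge by x: [(12, np.float64(81.8)), (28, np.float64(82.4)), (45, np.float64(83.1)), (62, np.float64(83.5)), (78, np.float64(82.2))]
top plate +y edge by x: [(45, np.float64(84.6)), (62, np.float64(85.1)), (78, np.float64(84.3))]
```

The plate moved and its edge is now at ≈84.5. A little firmer, then a slow retreat with a check that it stays.

```bash
python3 -m creep '0 0 0 0 0.005 0 -1;0 0 0 0 0.01 0 -1;0 0 0 0 0.015 0 -1;0 0 0 0 0.015 0 -1;0 0 0 0 0.015 0 -1;0 0 0 0 0.015 0 -1;0 0 0 0 0.015 0 -1;0 0 0 0 0.015 0 -1' >/dev/null
python3 go.py; python3 gap.py
python3 -m creep '0 0 0 0 0 0 -1;0 0 0 0 -0.01 0 -1;0 0 0 0 -0.02 0 -1;0 0 0 0 -0.03 0 -1;0 0 0 0 -0.04 0 -1;0 0 0 0 -0.05 0 -1;0 0 0 0 -0.07 0 -1;0 0 0 0 -0.09 0 -1' >/dev/null
python3 go.py; python3 gap.py
```

```text
t 19.0 tcp washer [ 47.7 -57.8] z 41.6 F [ -1.8 -20.7] 1.2 tilt [-0.0001 -0.0068] yaw(tool y off wy) 0.1
scene plate +y edge by x: [(12, np.float64(81.8)), (28, np.float64(82.5)), (45, np.float64(83.4)), (62, np.float64(83.5)), (78, np.float64(82.2))]
top plate +y edge by x: [(62, np.float64(84.1)), (78, np.float64(83.9))]
t 19.7667 tcp washer [ 47.5 -71.9] z 41.3 F [0.1 0.4] -0.3 tilt [-0.      0.0001] yaw(tool y off wy) 0.3
scene plate +y edge by x: [(12, np.float64(81.8)), (28, np.float64(82.5)), (45, np.float64(83.2)), (62, np.float64(83.4)), (78, np.float64(82.2))]
top plate +y edge by x: [(12, np.float64(84.1)), (28, np.float64(83.8)), (45, np.float64(83.1)), (62, np.float64(84.2)), (78, np.float64(84.5))]
```

Now rigid contact at −57.8 (predicted −57.5) and the plate stays put. I'll lift clear and measure the whole pose.

```bash
python3 -m creep '0 0 0 0 -0.05 0 -1;0 0 0 0 -0.05 -0.15 -1;0 0 0 0 -0.05 -0.3 -1;0 0 0 0 -0.05 -0.5 -1;0 0 0 0.2 0.1 -0.6 -1;0 0 0 0.4 0.2 -0.6 -1;0 0 0 0.6 0.3 -0.6 -1;0 0 0 0.8 0.4 -0.6 -1' >/dev/null
python3 -m creep '0 0 0 0.2 0.2 0 -1;0 0 0 0.4 0.4 0 -1;0 0 0 0.5 0.6 0 -1;0 0 0 0.5 0.75 0 -1;0 0 0 0.5 0.9 0 -1;0 0 0 0.5 1 0 -1;0 0 0 0.5 1 0 -1;0 0 0 0.5 1 0 -1' >/dev/null
python3 go.py -103 159 140; python3 look.py pics/a7.png; python3 gap.py
cat > rect.py <<'E'
from h import *
B=np.array([[np.cos(np.radians(-2.65)),np.sin(np.radians(2.65))],[-np.sin(np.radians(2.65)),np.cos(np.radians(2.65))]]);O=np.array([.5836,.0999])
ys=[];cs=[];xf=[]
for i in range(6):
    p,W,ok=cloud("top"); r=plate("top",p,W,ok); ys.append(r[4]+2.65); cs.append((np.array(r[1][:2])-O)@B*1e3)
    Q=np.dstack([(W[...,:2]-O)@B,W[...,2]])*1e3
    T=ok&(Q[...,2]>66)&(Q[...,2]<82)&(Q[...,1]<98)&(Q[...,1]>-70)&(Q[...,0]>-20)&(Q[...,0]<98)
    xf.append([np.r_[Q[T&(abs(Q[...,1]-y)<6)][:,0].min(),Q[T&(abs(Q[...,1]-y)<6)][:,0].max()] for y in(-30,0,20,50,70)])
print("yaw",np.mean(ys),np.std(ys),"centre",np.mean(cs,0));print(np.mean(xf,0).round(1))
E
python3 rect.py
```

```text
t 21.2 tcp washer [-195.7  198.5] z 161.0 F [-0.2 -0.5] 0.1 tilt [-0.0002 -0.0003] yaw(tool y off wy) 0.43
turn z 0.0048 shift [-0.462 -0.201  0.105]
top green [212.2 213.3] [[-104.5  160.1]] [[-104.9  158.9]] ztop 0.0936
top red [220.4 173.6] [[-18.8 152.1]] [[-20.2 151.1]] ztop 0.0931
top red [257.4 215.5] [[-101.9   67.5]] [[-102.4   68.2]] ztop 0.082
(24, array([0.63203655, 0.11901884, 0.07423636]), (0.6319476366043091, 0.11919301748275757), (0.09627965837717056, 0.05737568810582161), np.float64(-2.8139900005575744)) yaw rel -0.1639900005575745 [[47.5 21.3]] [[47.4 21.5]]
scene green [404.3 200.9] [[-99.9 156.7]] [[-96.1 156.5]] ztop 0.0924
scene red [368.  202.6] [[-95.7  66.5]] [[-92.3  66.7]] ztop 0.0808
scene red [401.1 222.8] [[-14.4 149.2]] [[-11.2 148.7]] ztop 0.0926
scene plate +y edge by x: [(12, np.float64(81.8)), (28, np.float64(82.4)), (45, np.float64(83.2)), (62, np.float64(83.4)), (78, np.float64(82.2))]
top plate +y edge by x: [(12, np.float64(83.9)), (28, np.float64(83.7)), (45, np.float64(84.2)), (62, np.float64(84.3)), (78, np.float64(84.1))]
yaw 0.10401310091507628 0.20504915048516426 centre [47.56487169 21.30132078]
[[ 3.1 89.2]
 [ 3.2 88.1]
 [ 3.1 89.2]
 [ 3.2 89.6]
 [ 3.1 88.3]]
```

View pics/a7.png

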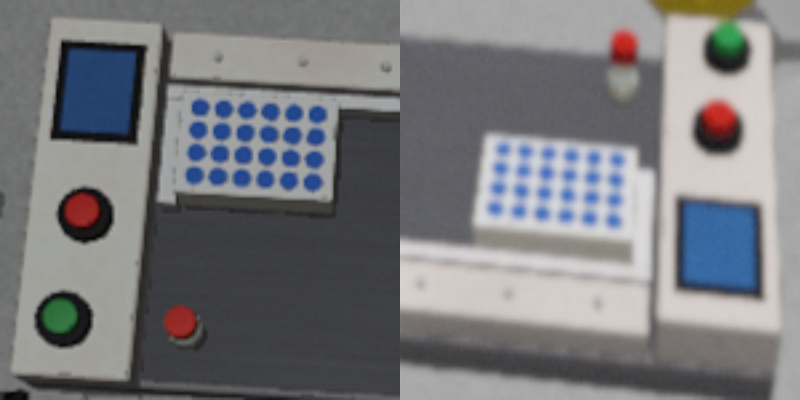

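The plate now sits flush on both fences, centre (47.5, 21.3) and yaw ≈0.1°. Next is the green button at washer (−103, 158), top at z≈0.0935.

```bash
python3 -m creep '0 0 0.005 -0.15 -0.1 0 -1;0 0 0.005 -0.3 -0.2 0 -1;0 0 0.005 -0.46 -0.2 0 -1;0 0 0.005 -0.46 -0.2 0.05 -1;0 0 0.005 -0.46 -0.2 0.1 -1;0 0 0.005 -0.46 -0.2 0.15 -1;0 0 0.005 -0.46 -0.2 0.2 -1;0 0 0.005 -0.46 -0.2 0.2 -1' >/dev/null
python3 go.py -103 158 105
```

```text
t 22.3667 tcp washer [-105.2  158. ] z 118.9 F [-0.9 -0.3] -0.6 tilt [-0.0035 -0.0011] yaw(tool y off wy) -0.13
turn z -0.0014 shift [-0.011  0.     0.069]
```

```bash
python3 -m creep '0 0 0 -0.01 0 0.02 -1;0 0 0 -0.01 0 0.04 -1;0 0 0 -0.01 0 0.06 -1;0 0 0 -0.01 0 0.08 -1;0 0 0 -0.01 0 0.1 -1;0 0 0 -0.01 0 0.1 -1;0 0 0 -0.01 0 0.1 -1;0 0 0 -0.01 0 0.1 -1' >/dev/null
python3 go.py -103 158 90
```

```text
t 23.0333 tcp washer [-101.2  158.2] z 101.3 F [ 0.3 -0.7] -0.5 tilt [0.0002 0.0001] yaw(tool y off wy) -0.18
turn z -0.002 shift [ 0.009 -0.001  0.056]
```

```bash
python3 -m creep '0 0 0 0.008 0 0.01 -1;0 0 0 0.008 0 0.02 -1;0 0 0 0.008 0 0.03 -1;0 0 0 0.008 0 0.04 -1;0 0 0 0.008 0 0.05 -1;0 0 0 0.008 0 0.05 -1;0 0 0 0.008 0 0.05 -1;0 0 0 0.008 0 0.05 -1' >/dev/null
python3 go.py -103 158 86
```

```text
t 23.7 tcp washer [-102.9  158.2] z 91.3 F [-1.4 -1.4] 1.1 tilt [0. 0.] yaw(tool y off wy) -0.18
turn z -0.002 shift [ 0.001 -0.001  0.026]
```

```bash
python3 -m creep '0 0 0 0 0 0.005 -1;0 0 0 0 0 0.01 -1;0 0 0 0 0 0.015 -1;0 0 0 0 0 0.02 -1;0 0 0 0 0 0.025 -1;0 0 0 0 0 0.025 -1;0 0 0 0 0 0.025 -1;0 0 0 0 0 0.025 -1' >/dev/null
python3 go.py -103 158 86
```

```text
t 24.3667 tcp washer [-102.9  158.2] z 86.2 F [-0.7 -0.8] 4.9 tilt [0.0001 0.    ] yaw(tool y off wy) -0.18
turn z -0.002 shift [ 0.001 -0.001  0.001]
```

```bash
python3 -m creep '0 0 0 0 0 0.005 -1;0 0 0 0 0 0.01 -1;0 0 0 0 0 0.015 -1;0 0 0 0 0 0.015 -1;0 0 0 0 0 0.015 -1;0 0 0 0 0 0.015 -1;0 0 0 0 0 0.015 -1;0 0 0 0 0 0.015 -1' >/dev/null
python3 go.py -103 158 86
```

```text
t 25.0333 tcp washer [-102.7  158.2] z 85.6 F [-8.9 -3.7] 28.3 tilt [0.0024 0.0007] yaw(tool y off wy) -0.17
turn z -0.0019 shift [ 0.001 -0.001 -0.002]
```

Bottomed rigidly at 85.6 mm, after about 5 N of spring force. Lifting off and making a last check.

```bash
python3 -m creep '0 0 0 0 0 -0.03 -1;0 0 0 0 0 -0.1 -1;0 0 0 0 0 -0.2 -1;0 0 0 0 0 -0.35 -1;0 0 0 0.15 0.1 -0.4 -1;0 0 0 0.3 0.2 -0.4 -1;0 0 0 0.45 0.2 -0.4 -1;0 0 0 0.45 0.2 -0.4 -1' >/dev/null
python3 go.py; python3 look.py pics/a8.png; python3 rect.py; python3 gap.py
```

```text
t 25.7 tcp washer [-197.3  198.8] z 163.2 F [0.4 0.6] 0.5 tilt [-0.0021 -0.0002] yaw(tool y off wy) -0.01
top green [212.3 213.3] [[-103.6  159.5]] [[-104.7  158.6]] ztop 0.0933
top red [220.5 173.6] [[-18.1 152.5]] [[-20.  151.3]] ztop 0.0929
top red [257.4 215.5] [[-101.8   67.8]] [[-102.1   68. ]] ztop 0.0815
(24, array([0.63206901, 0.11896718, 0.07440061]), (0.6319481134414673, 0.11914565414190292), (0.09579464048147202, 0.05765702202916145), np.float64(-2.6142181568033025)) yaw rel 0.035781843196697416 [[47.5 21.3]] [[47.4 21.5]]
scene green [404.3 201.1] [[-98.7 156.8]] [[-96.  156.8]] ztop 0.0918
scene red [368.  202.6] [[-97.3  66.5]] [[-91.9  66.9]] ztop 0.0803
scene red [401.3 222.8] [[-15.5 149.2]] [[-11.4 148.8]] ztop 0.0924
yaw -0.14987550244002304 0.1668764060198931 centre [47.55613982 21.30012022]
[[ 3.  88.8]
 [ 3.2 87.8]
 [ 3.2 89.4]
 [ 3.3 89.1]
 [ 2.9 88.3]]
scene plate +y edge by x: [(12, np.float64(81.8)), (28, np.float64(82.4)), (45, np.float64(83.3)), (62, np.float64(83.3)), (78, np.float64(82.2))]
top plate +y edge by x: [(12, np.float64(84.2)), (28, np.float64(84.1)), (45, np.float64(83.2)), (62, np.float64(84.8)), (78, np.float64(83.6))]
```

```bash
python3 -c "
from rig import arm;print(arm.job_done())"
```

```text
the job is handed in; nothing more can be done
None
```

The plate is home, flat against both fences: measured centre (47.5, 21.3) mm against a target of (47, 21), and square to within about 0.2°. The green start button was then pressed to its stop, the red button and the vial are where they were, the tip box and bottle were never approached, and the job is handed in.

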